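# Screw the port plug into the leaning side port of a bench reactor

### The arm

A 6-joint arm with a two-finger parallel gripper is mounted at the origin on the work surface. World frame = base frame: x ahead of the robot, y to its left, z up, the work surface at z = 0. Lengths are in m, angles in rad, forces in N, time in s.
With the tool pointing down it reaches from about 0.35 to 0.85 m from the base axis. Payload 8.1 kg.
Tool frame: the origin (TCP) lies at the very end of the fingers, on their centre line; the grasp point (between the pads) lies 19 mm behind it (ctrl.tcp_to_grasp is the distance from the TCP to the grasp point, in m); z points along the fingers, y is the direction in which the jaws open and shut (so a half turn about z gives the same grasp; the last joint's range is limited). The gripper opens to 93 mm and grips with 3 to 60 N. Pads are 15 mm wide; open, the fingers measure 128 mm over their backs; the gripper's body (75 mm by 188 mm) begins 65 mm behind the grasp point.
Start: joints at [1.141, 0.13, 1.488, -0, 1.523, -0.085], TCP at [0.203, 0.565, 0.183] pointing down, gripper open.
Joint ranges: [-2.96, 2.96], [-0.89, 2.26], [0.02, 2.5], [-1.34, 4.48], [0, 2.73], [-2.66, 2.66]. Speed limits (rad/s): [2.39, 2.39, 2.79, 3.14, 3.14, 3.14].

### API

Orientations are given as a rotation vector (axis times angle).
In Python, from plant import telemetry, grab_frame, get_calibration, ctrl gives the robot as it stands. The module is installed in compiled form; this text tells all that it offers.
- The arm moves only by the tool move_arm, never from a script. Its argument "plan" is a list of rows, each a list of 3 entries, a list of its own where there are three numbers: the shift along the world's x, y, z in m, then the turn, a rotation vector about the world's x, y, z in degrees, then the finger opening in m, from 0 to 0.093. A call has 1 to 12 rows; each row is the pose to reach, as a shift and turn from the pose commanded when the call began; what a row does not reach only later rows make up. A row lasts 1/8 s, in which the tool goes at most 62.5 mm and 10.7 degrees, less where a joint would pass 70% of its speed; a pose out of reach is approached as far as the arm can. A call with a gripper value outside its range is refused whole. The fingers move at their own pace and stop on an object; "newtons" is the grip in N (left out, the last holds). Time passes only in rows, so rows that repeat a pose let the fingers close. It gives the time, the measured TCP pose, the force and the opening at its end, in the units of the state.
- telemetry.observe(): the state, without advancing time (a new reading comes with each control period).
- grab_frame(name): name is "side" or "top" or "wrist"; returns the picture (420x560x3 uint8, red, green, blue); there is no depth.
- get_calibration(name): a dict with "fx", "fy", "cx", "cy" (pixels), "eye" and "orientation" of the camera in the world; the wrist camera has in their place "tool_from_camera" (4x4, takes a point from camera to tool coordinates, whose origin is the TCP and whose axes are the flange's). Camera axes: x right, y down, z forward; pixel columns grow to the right and rows downward; lengths in m; the calibration is good to about 2 mm. The wrist camera is an equidistant fisheye: a pixel r from the principal point sees the ray r / f radians off the axis. A picture is of the moment at which its call begins: read the wrist's pose just before it. get_calibration takes no time and is no camera call.
- ctrl.finish_job(): hands the job in, once; it reports no verdict.
The state is a dict: "time_s": time; "joints": joint angles; "qd": joint speeds; "effort": joint torques, N m; "eef_pos": TCP position; "eef_rot": TCP orientation; "contact_force": force on the tool from outside, world axes, zero at the start; "torque": the same for the moment, N m; "width": opening from 0.0 (shut) to 1.0 (fully open).
Only numpy, scipy, OpenCV 4.12 (cv2) and the standard library are available. Lean on these libraries where they do the work, as an engineer would, in place of code of your own. Each camera call takes 0.05 s, during which the arm holds its last target. There are 200 camera calls.

### The job

Take the port plug with the flat wing grip from the white rack and close the reactor's leaning side port with it: lower it down the deep bore, find the start of the thread at the bottom by feel without slamming or forcing it, and turn it clockwise until its flange sits fully home, flat on the rim. Let go of it, leave the round-headed blank hanging in the rack, and do not disturb the other things on the bench.

Things in the scene. Friction and masses are not known exactly. Their poses are not given: they have to be found in the camera images.
- screw: Port plug, bare steel, about 180 g. Origin: centre of its flange's underside; z along its axis to the grip. Flange 46 mm across, 5 mm thick; above it a flat wing 36 (x) x 10 (y) mm, z 5 to 33 mm. Below: collar 25 mm across, 10 long, then shank 14 mm across. It hangs by the flange in either rack hole (35 mm across), wing within about 75 degrees of the robot's x axis.
- wing (a point): Point on the plug's axis at mid height of the wing, 20 mm above the flange's underside: pinch here, across the plug's y. Axes as the plug's.
- nose (a point): Lower end of the plug, 91.4 mm below its origin, tapered over 5 mm to 9 mm across. To leave the rack the plug must rise 92 mm.
- pin (a point): Centre of the plug's round cross pin, 6 mm thick, lying along the plug's x, 81.4 mm below its origin, its ends standing 12.3 mm from the axis on both sides. The two ends are what runs in the port's thread.
- well: Bore of the reactor's side port, steel barrel 52 mm across. Origin: centre of the mouth in the rim's plane, 124 mm above the bench. z points out along the axis, 30 degrees from vertical, leaning to the reactor's -x; y is level. Bore 28 mm across, lead-in to 34 mm at the mouth, 6 mm deep; closed 98 mm down. Fully home, plug and well have the same origin and z axis; the plug's turn angle is free.
- thread (a point): On the bore's axis 70 mm deep: top of a coarse two-start right-hand thread (repeats every half turn): helical ledges 3.5 mm thick, middle open 17 mm wide, sinking 0.0632 mm per degree clockwise (seen from the mouth). While a pin lies on top of a ledge, the flange stands 7 to 14.5 mm above the rim. Turned clockwise with light pressure from anywhere the pin at last runs down into the thread.
- gap (a point): On the axis 77 mm deep: level of the pin in the gap before a ledge's start. The gap is about 64 degrees wide. Turned back (counter-clockwise) on the ledge the pin climbs, then drops about 10 mm into it: flange 4 to 6 mm above the rim, thread started. Then 70 to 110 degrees clockwise, sinking as the thread does (1.4 mm axial play), bring the flange onto the rim and tight.
- mark (a point): One of two opposite dark marks on the rim, 17 degrees (0.30 rad) clockwise of the well's +x, seen from the mouth. The middle of each gap lies within 24 degrees of the line of the marks; where, is hidden and must be felt. Axes as the well's. A released plug stays standing in the bore and can be regripped.
- reactor: Grey base 180 x 245 x 12 mm, fixed, with a steel vessel (112 mm across, 126 mm high) under a grey stirrer motor (68 mm across, top at 198 mm), both centred at (-20, 80) mm from the origin; beside them the leaning port, whose mouth's centre lies at (-72, -55, 124) mm. Origin on the bench.
- rack: White fixed stand, 80 x 190 mm, top 120 mm above the bench, with two holes on its y axis, 50 mm either side of its centre. Origin: centre of its foot on the bench.
- blank: Blank plug, steel, 300 g, with a round head 26 mm across and 28 mm high on the same 46 mm flange, hanging in the other hole of the rack. Origin: centre of its flange's underside. It stays there.
- beaker: Empty glass beaker, 68 mm across, 85 mm high, a bystander. Origin under its centre.
- vial0: Small glass vial, 22 mm across, 42 mm high, a bystander. Origin under its centre.
- vial1: Another such vial, a bystander. Origin under its centre.
- bottle: Amber reagent bottle, 64 mm across, 150 mm high, a bystander. Origin under its centre.
- spatula: Steel spatula lying on the bench, 180 mm long, a bystander.
- tray: White two-part sample tray, 110 x 160 x 45 mm, a bystander. Origin under its centre.
There are look-alikes about, which are no part of the job. Leave any blue or red look-alike of the screw alone.

How it is judged:
On the way, in this order (a step that is already met when the one before it is completed fails the run):
1. the plug stands in the bore, flange less than 25 mm above the rim (x of screw in the frame of well between -0.005 and 0.005 m and y of screw in the frame of well between -0.005 and 0.005 m and z of screw in the frame of well below 0.025 m and angle between the z axis of screw and the z axis of well, either way round below 0.12 rad).
2. the plug is screwed home, flange on the rim (x of screw in the frame of well between -0.003 and 0.003 m and y of screw in the frame of well between -0.003 and 0.003 m and z of screw in the frame of well between -0.004 and 0.002 m and angle between the z axis of screw and the z axis of well, either way round below 0.06 rad), for 0.2 s.
At the end, for the whole second after the job is handed in: The wing-grip plug is screwed home in the port: its origin within 3 mm of the axis in each direction and less than 2 mm above the rim, its axis within 3.4 degrees of the bore's, at rest and released; the blank within 20 mm of where it hung (all of step 2 and linear speed of screw below 0.02 m/s and distance of blank from where it was at the start of the episode below 0.02 m); the robot touches nothing.
It fails at once if the plug slammed or forced into the port (over 60 N) before its flange is down (more than 4 mm above the rim) (contact force between screw and well above 60 N and z of screw in the frame of well above 0.004 m).
It fails at once if the blank taken out or knocked from the rack (distance of blank from where it was at the start of the episode above 0.03 m).
It fails at once if a bystander pushed more than 40 mm (distance of any of beaker, vial0, vial1, bottle, spatula, tray from where it was at the start of the episode above 0.04 m).
It fails at once if a standing bystander knocked over (angle between any of beaker, vial0, vial1, bottle's own z axis and vertical above 0.6 rad).
It also fails if it takes over 58 s, if anything falls off the work surface, if the arm or the gripper's body presses on something with over 40 N, if the wrist force passes 120 N, or if a joint passes its speed limit or range.

## Working session

There is one attempt and no reset: what is moved stays moved. The work goes in short steps, Python scripts to look and compute and a tool call to move; the robot and the scene stay as the last step left them, time stands still between calls to the robot, and variables do not carry over. Pictures are saved under pics/ and viewed, about 8 in all and at most 12, crops included, and the job is handed in when it is done.

Besides the shell and the picture viewer there is one more tool, called by a JSON object that holds its "api" and its "payload", one argument or row to a line. move_arm: Moves the arm, as the interface text tells. Its arguments: {"type":"object","properties":{"plan":{"type":"array"},"newtons":{"type":"number"}},"required":["plan"]}

```bash
mkdir -p pics; python3 - <<'E'
from plant import telemetry, grab_frame, get_calibration, ctrl
import cv2,numpy as np
print(telemetry.observe())
for n in("side","top"):
    cv2.imwrite(f"pics/{n}0.png",grab_frame(n)[:,:,::-1])
    print(n,get_calibration(n))
print(get_calibration("wrist"),ctrl.tcp_to_grasp)
a=cv2.imread("pics/top0.png");b=cv2.imread("pics/side0.png")
E
```

```text
{'time_s': 0.0, 'joints': array([ 1.14059955e+00,  1.31155863e-01,  1.48927944e+00, -3.28854369e-05,
        1.52300054e+00, -8.54126661e-02]), 'qd': array([ 1.03663944e-03, -5.02241596e-05, -2.41413149e-04, -1.10635367e-04,
        1.35113833e-03, -2.70943500e-04]), 'effort': array([ 3.26955806e-04, -5.59862709e+01, -4.91740143e+01,  7.66271283e-02,
        3.61468841e-02, -2.22912581e-04]), 'eef_pos': array([0.20252793, 0.56410736, 0.18239059]), 'eef_rot': array([-5.38829166e-01, -3.09459314e+00,  2.81235286e-03]), 'contact_force': array([-0.85566832,  0.32634561,  0.17077752]), 'torque': array([ 0.01376703,  0.03104188, -0.01723677]), 'width': 0.9972291474884589}
side {'fx': 472.2985798037112, 'fy': 472.2985798037112, 'cx': 280.7502934366485, 'cy': 208.31663309077507, 'eye': array([-0.00607623, -0.74328574,  0.7671553 ]), 'orientation': array([-2.10256396,  0.70232368, -0.3549704 ])}
top {'fx': 534.6021888917938, 'fy': 534.6021888917938, 'cx': 278.3281363280667, 'cy': 213.48957422416697, 'eye': array([0.4521924 , 0.01009215, 1.6805408 ]), 'orientation': array([-2.15826428,  2.21896551, -0.05814964])}
{'fx': 325.19226210127806, 'fy': 325.19226210127806, 'cx': 282.1524502804628, 'cy': 209.51452428912083, 'tool_from_camera': array([[-3.20067155e-04, -9.56712617e-01, -2.91034133e-01,
         8.19886086e-02],
       [ 9.99999936e-01, -2.59594470e-04, -2.46396631e-04,
        -7.53154685e-04],
       [ 1.60179914e-04, -2.91034193e-01,  9.56712639e-01,
        -2.01301503e-01],
       [ 0.00000000e+00,  0.00000000e+00,  0.00000000e+00,
         1.00000000e+00]])} 0.0188
```

View pics/top0.png

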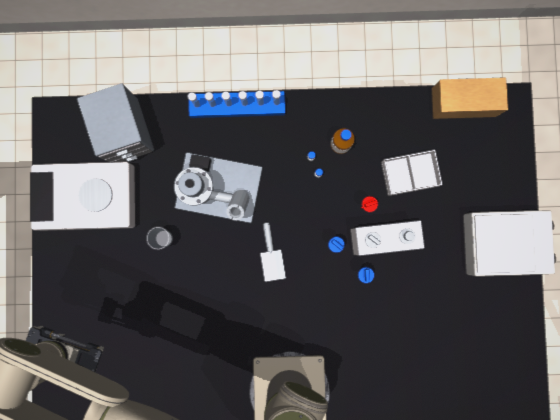

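View pics/side0.png

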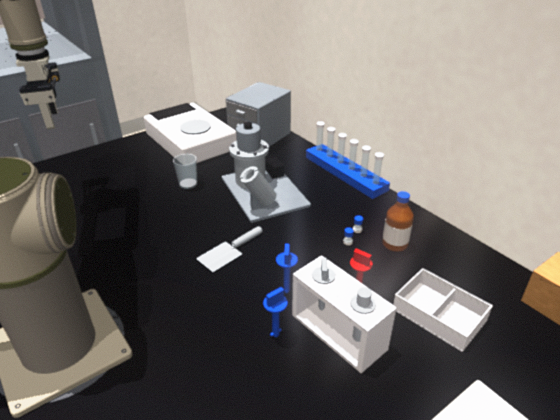

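Top view candidates: wing-grip plug in the white rack at (373,240), the target; round-headed blank at (407,236); blue look-alikes at (336,244) and (366,275); red look-alike at (370,204). The reactor port mouth is near (238,205). Next is a close crop of the rack and port.

```bash
cat > h.py <<'E'
import numpy as np, cv2
from scipy.spatial.transform import Rotation as R
from plant import telemetry, grab_frame, get_calibration, ctrl
def cam(n,st=None):
    c=get_calibration(n)
    if n!="wrist": T=(R.from_rotvec(c["orientation"]).as_matrix(),np.array(c["eye"]))
    else:
        M=c["tool_from_camera"]; Rt=R.from_rotvec(st["eef_rot"]).as_matrix()
        T=(Rt@M[:3,:3],Rt@M[:3,3]+st["eef_pos"])
    return c,T
def ray(n,p,st=None):
    c,(Rm,e)=cam(n,st); x=(p[0]-c["cx"])/c["fx"]; y=(p[1]-c["cy"])/c["fy"]
    if n=="wrist":
        r=np.hypot(x,y)+1e-12; d=np.array([x/r*np.sin(r),y/r*np.sin(r),np.cos(r)])
    else: d=np.array([x,y,1.])
    return e,Rm@d/np.linalg.norm(d)
def at_z(n,p,z,st=None):
    e,d=ray(n,p,st); return e+d*(z-e[2])/d[2]
def proj(n,P,st=None):
    c,(Rm,e)=cam(n,st); q=(np.atleast_2d(P)-e)@Rm
    if n=="wrist":
        r=np.hypot(q[:,0],q[:,1])+1e-12; t=np.arctan2(r,q[:,2]); u=q[:,:2]/r[:,None]*t[:,None]
    else: u=q[:,:2]/q[:,2:]
    return u*c["fx"]+[c["cx"],c["cy"]]
def snap(n,name):
    st=telemetry.observe(); im=grab_frame(n)[:,:,::-1].copy(); cv2.imwrite(f"pics/{name}.png",im)
    return st,im
E
python3 - <<'E'
from h import *
a=cv2.imread("pics/top0.png")
r=cv2.resize(a[215:260,345:435],None,fx=8,fy=8,interpolation=2)
p=cv2.resize(a[145:225,170:270],None,fx=5,fy=5,interpolation=2)
p=cv2.resize(a[150:220,170:270],None,fx=7.2,fy=7.2,interpolation=2)[:, :720]
s=np.zeros((600,720,3),np.uint8); 
r=cv2.resize(a[217:257,345:435],None,fx=6,fy=6,interpolation=2) # 240x540
p=cv2.resize(a[150:220,170:270],None,fx=5,fy=5,interpolation=2) # 350x500
s[:240,:540]=r; s[245:595,:500]=p; cv2.imwrite("pics/crop1.png",s)
print("wing",at_z("top",(373,240),.14),"blank",at_z("top",(407,236),.14),"port",at_z("top",(238,205),.124),"motor",at_z("top",(190,183),.198))
for p in [(180,155),(263,158),(257,221),(175,209)]: print(p,at_z("top",p,.012))
E
```

```text
wing [ 0.45906023 -0.25239553  0.14      ] blank [ 0.46784447 -0.3504367   0.14      ] port [0.57204174 0.13472558 0.124     ] motor [0.63163484 0.26133085 0.198     ]
(180, 155) [0.74369605 0.32279733 0.012     ]
(263, 158) [0.72669285 0.0615992  0.012     ]
(257, 221) [0.52888419 0.08547445 0.012     ]
(175, 209) [0.5736396  0.34132445 0.012     ]
```

View pics/crop1.png

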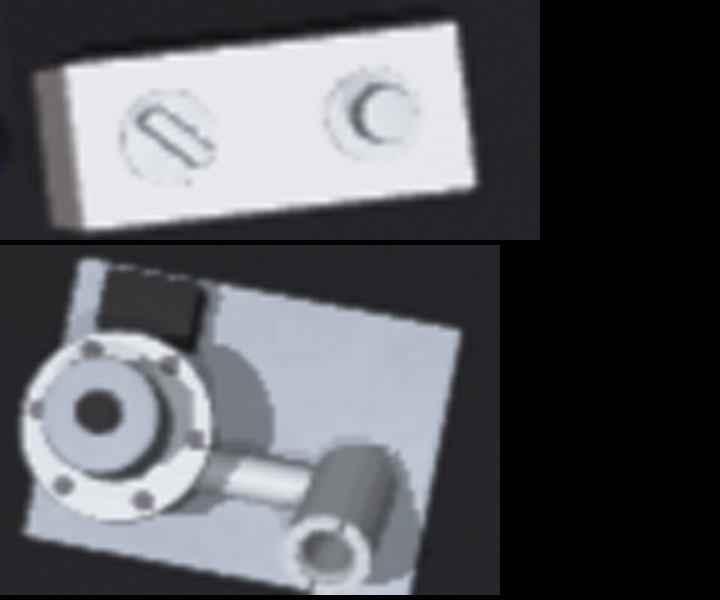

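```bash
cat >> h.py <<'E'
def wellR(yaw):  # columns well axes
    a=np.radians(30); return R.from_euler('z',yaw).as_matrix()@np.array([[np.cos(a),0,-np.sin(a)],[0,1,0],[np.sin(a),0,np.cos(a)]])
def toolR(z,y):  # tool axes from approach z and jaw dir y
    z=z/np.linalg.norm(z); y=y-z*(y@z); y/=np.linalg.norm(y); return np.c_[np.cross(y,z),y,z]
def delta(p,Rm,st=None):
    st=st or telemetry.observe()
    dr=R.from_matrix(Rm)*R.from_rotvec(st["eef_rot"]).inv()
    print("shift",np.round(p-st["eef_pos"],4),"turn deg",np.round(np.degrees(dr.as_rotvec()),2),"ang",round(np.degrees(dr.magnitude()),1))
E
python3 - <<'E'
from h import *
c=[(186.4,152.6),(262.4,167),(174.4,208.4)]
P=[at_z("top",p,.012) for p in c]; print(P)
d=P[0]-P[1]; print(np.linalg.norm(d),np.linalg.norm(P[0]-P[2]),"yaw",np.degrees(np.arctan2(-d[0],d[1])))
yaw=np.arctan2(-d[0],d[1])
m=at_z("top",(235.6,211),.124); mot=at_z("top",(170+98/5,150+(412-245)/5),.198); print("mouth",m,"motor",mot)
Rz=R.from_euler('z',yaw).as_matrix(); print("rel mot->mouth",Rz.T@(m-mot),"expect -.052,-.135")
W=wellR(yaw); Rt=toolR(-W[:,2],W[:,1]); p=m+.1*W[:,2]; print(p)
delta(p,Rt)
E
```

```text
[array([0.75074214, 0.30248588, 0.012     ]), array([0.69824455, 0.06422199, 0.012     ]), array([0.57557564, 0.34317498, 0.012     ])]
0.2439788493226786 0.17983020770575603 yaw -12.425659343446279
mouth [0.5546821  0.14213786 0.124     ] motor [0.63054479 0.26246774 0.198     ]
rel mot->mouth [-0.04819397 -0.13383486 -0.074     ] expect -.052,-.135
[0.5058533  0.15289649 0.21060254]
shift [ 0.3033 -0.4113  0.0281] turn deg [ -8.23 -28.88   7.19] ang 30.9
```

{"api": "move_arm", "payload": {
  "plan": [
    [[0.05,-0.07,0.05],[0,0,0],0.093],
    [[0.15,-0.2,0.05],[-4,-14,3.5],0.093],
    [[0.303,-0.411,0.035],[-8.2,-28.9,7.2],0.093],
    [[0.303,-0.411,0.035],[-8.2,-28.9,7.2],0.093],
    [[0.303,-0.411,0.035],[-8.2,-28.9,7.2],0.093],
    [[0.303,-0.411,0.035],[-8.2,-28.9,7.2],0.093],
    [[0.303,-0.411,0.035],[-8.2,-28.9,7.2],0.093],
    [[0.303,-0.411,0.035],[-8.2,-28.9,7.2],0.093],
    [[0.303,-0.411,0.035],[-8.2,-28.9,7.2],0.093],
    [[0.303,-0.411,0.035],[-8.2,-28.9,7.2],0.093]
  ]
}}

```text
time_s: 1.35
eef_pos: [0.506, 0.1518, 0.218]
eef_rot: [0.287, 2.604, -0.074]
contact_force: [0.4, 0.3, -0.7]
width: 1.0
```

```bash
python3 - <<'E'
from h import *
st,im=snap("wrist","w1"); np.save("w1.npy",np.r_[st["eef_pos"],st["eef_rot"]])
yaw=np.radians(-12.4); W=wellR(yaw); m=np.array([.5547,.1421,.124])
print(st["joints"],proj("wrist",m,st),proj("wrist",m+.026*W[:,0],st),proj("wrist",m+.026*W[:,1],st))
u=proj("wrist",m,st)[0]; x,y=int(u[0]),int(u[1])
print(x-65,y-50)
cv2.imwrite("pics/w1c.png",cv2.resize(im[max(0,y-50):y+50,x-65:x+65],None,fx=6,fy=6,interpolation=2))
E
```

```text
[ 0.430219   -0.55795301  2.11828426 -0.33311356  1.17023676 -0.85416113] [[283.86795869 194.03853758]] [[283.92321493 219.28059777]] [[310.4209845  193.98576539]]
218 144
```

View pics/w1c.png

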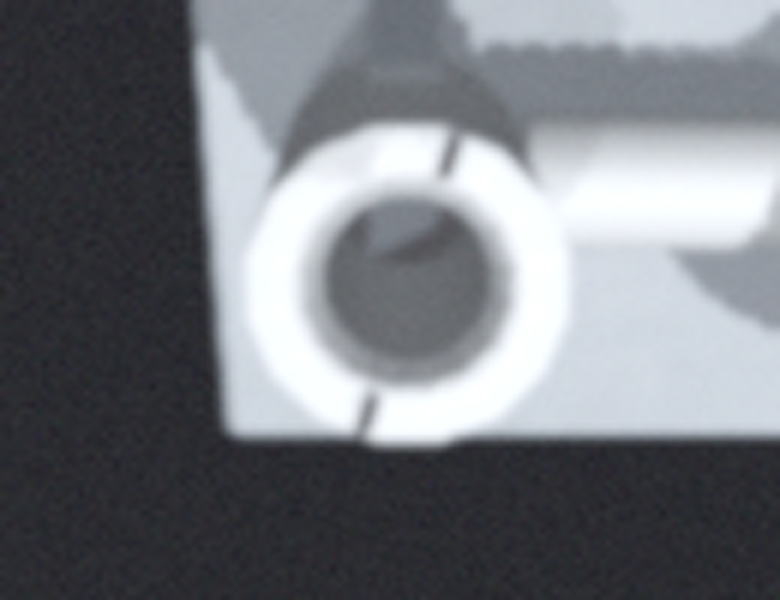

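```bash
python3 - <<'E'
from h import *
v=np.load("w1.npy"); st=dict(eef_pos=v[:3],eef_rot=v[3:])
print("mouth",at_z("wrist",(218+409.5/6-.5,144+285/6-.5),.124,st))
W=wellR(np.radians(-12.4)); m=np.array([.5547,.1421,.124])
mp=[at_z("wrist",(218+(a+.5)/6-.5,144+(b+.5)/6-.5),.124,st) for a,b in((450,155),(367,415))]
e=(ray("wrist",(218+450/6,144+155/6),st),ray("wrist",(218+367/6,144+415/6),st))
az=np.radians(-33); delta(np.array([.459,-.252,.25]),toolR(np.array([0,0,-1.]),np.array([np.cos(az),np.sin(az),0])))
E
```

```text
mouth [0.55109146 0.14475652 0.124     ]
shift [-0.0466 -0.405   0.032 ] turn deg [  32.4   13.4 -107.6] ang 113.2
```

{"api": "move_arm", "payload": {
  "plan": [
    [[-0.01,-0.04,0.032],[3,1.2,-9.7],0.093],
    [[-0.015,-0.08,0.032],[6,2.4,-19.5],0.093],
    [[-0.047,-0.405,0.032],[32.4,13.4,-107.6],0.093],
    [[-0.047,-0.405,0.032],[32.4,13.4,-107.6],0.093],
    [[-0.047,-0.405,0.032],[32.4,13.4,-107.6],0.093],
    [[-0.047,-0.405,0.032],[32.4,13.4,-107.6],0.093],
    [[-0.047,-0.405,0.032],[32.4,13.4,-107.6],0.093],
    [[-0.047,-0.405,0.032],[32.4,13.4,-107.6],0.093],
    [[-0.047,-0.405,0.032],[32.4,13.4,-107.6],0.093],
    [[-0.047,-0.405,0.032],[32.4,13.4,-107.6],0.093],
    [[-0.047,-0.405,0.032],[32.4,13.4,-107.6],0.093],
    [[-0.047,-0.405,0.032],[32.4,13.4,-107.6],0.093]
  ]
}}

```text
time_s: 2.9
eef_pos: [0.4594, -0.2502, 0.2497]
eef_rot: [2.758, 1.505, -0.002]
contact_force: [0.0, 0.3, -0.2]
width: 1.0
```

```bash
python3 - <<'E'
from h import *
st,im=snap("wrist","w2"); np.save("w2.npy",np.r_[st["eef_pos"],st["eef_rot"]])
m=np.array([.459,-.252,.125]); print(st["joints"],st["eef_pos"])
u=proj("wrist",m,st)[0]; x,y=int(u[0]),int(u[1])
print(u,x-65,y-50)
cv2.imwrite("pics/w2c.png",cv2.resize(im[max(0,y-50):y+50,x-65:x+65],None,fx=6,fy=6,interpolation=2))
E
```

```text
[-5.95957837e-01 -9.63068601e-02  1.59776843e+00 -1.06746248e-03
  1.64061333e+00 -2.42519482e-02] [ 0.4593853  -0.25023003  0.24972002]
[283.30469134 193.58482244] 218 143
```

View pics/w2c.png

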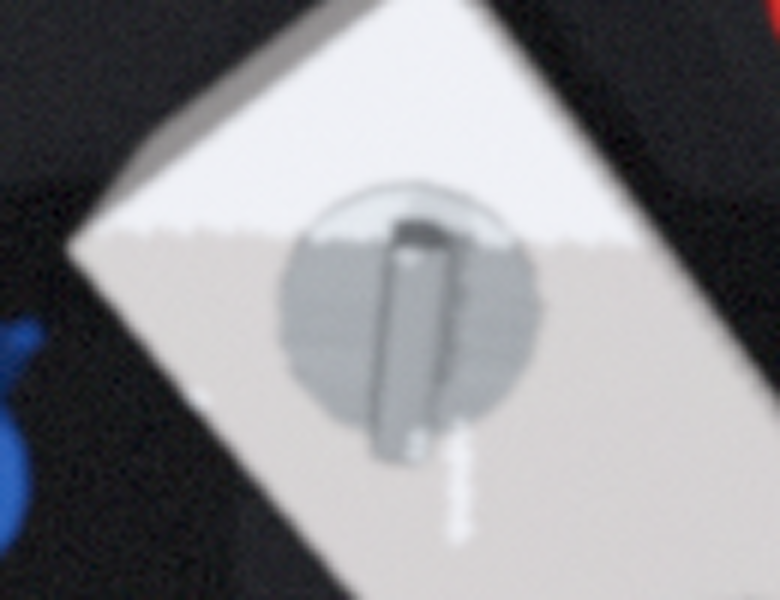

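The crop shows the chosen plug: flat wing from (423,249) to (400,460) on a grey flange centred at (410,310). It is bare steel in the white rack.

```bash
python3 - <<'E'
from h import *
v=np.load("w2.npy"); st=dict(eef_pos=v[:3],eef_rot=v[3:])
f=lambda a,b,z:at_z("wrist",(218+(a+.5)/6-.5,143+(b+.5)/6-.5),z,st)
c=f(410,310,.125); a=f(423,249,.153); b=f(400,460,.153)
print(c,a,b,(a+b)/2,np.linalg.norm(a-b)); d=a-b if (a-b)[0]>0 else b-a
az=np.degrees(np.arctan2(d[1],d[0])); print("wing az",az)
ya=np.radians(az-90); ctr=(c+(a+b)/2)/2
p=np.array([ctr[0],ctr[1],.14-.0188]); print(p,az-90)
delta(p,toolR(np.array([0,0,-1.]),np.array([np.cos(ya),np.sin(ya),0])))
E
```

```text
[ 0.46088707 -0.25405823  0.125     ] [ 0.47146273 -0.24070451  0.153     ] [ 0.44967401 -0.26801797  0.153     ] [ 0.46056837 -0.25436124  0.153     ] 0.03493956794461109
wing az 51.41963972701056
[ 0.46072772 -0.25420974  0.1212    ] -38.58036027298944
shift [ 0.0015 -0.004  -0.1287] turn deg [ 0.07 -0.03 -5.92] ang 5.9
```

{"api": "move_arm", "payload": {
  "plan": [
    [[0.0015,-0.004,-0.02],[0,0,-5.9],0.045],
    [[0.0015,-0.004,-0.07],[0,0,-5.9],0.045],
    [[0.0015,-0.004,-0.1],[0,0,-5.9],0.045],
    [[0.0015,-0.004,-0.121],[0,0,-5.9],0.045],
    [[0.0015,-0.004,-0.121],[0,0,-5.9],0.045],
    [[0.0015,-0.004,-0.121],[0,0,-5.9],0.0],
    [[0.0015,-0.004,-0.121],[0,0,-5.9],0.0],
    [[0.0015,-0.004,-0.121],[0,0,-5.9],0.0],
    [[0.0015,-0.004,-0.121],[0,0,-5.9],0.0]
  ],
  "newtons": 35
}}

```text
time_s: 4.08
eef_pos: [0.4605, -0.2555, 0.1299]
eef_rot: [2.831, 1.357, 0.0]
contact_force: [-0.8, 0.5, 0.1]
width: 0.098
```

{"api": "move_arm", "payload": {
  "plan": [
    [[0,0,0.02],[0,0,0],0.0],
    [[0,0,0.06],[0,0,0],0.0],
    [[0,0,0.11],[0,0,0],0.0],
    [[0,0,0.15],[0,0,0],0.0],
    [[0,0,0.15],[0,0,0],0.0],
    [[0,0,0.15],[0,0,0],0.0]
  ]
}}

```text
time_s: 4.82
eef_pos: [0.4603, -0.2553, 0.2799]
eef_rot: [2.831, 1.357, 0.0]
contact_force: [0.7, -0.4, -0.7]
width: 0.004
```

```bash
python3 - <<'E'
from h import *
st,im=snap("side","s2"); print(st["eef_pos"],st["eef_rot"],st["contact_force"],st["width"],st["joints"])
m=st["eef_pos"].copy(); u=proj("side",m)[0].astype(int); print(u)
x,y=u; a=cv2.resize(im[y-70:y+80,x-65:x+65],None,fx=4,fy=4,interpolation=2); print(x-65,y-70)
cv2.imwrite("pics/s2c.png",a)
yaw=np.radians(-12.4); W=wellR(yaw); m=np.array([.5511,.1448,.124])
# plug x toward mark: 17deg cw of well x
t=np.radians(-17); px=W[:,0]*np.cos(t)+W[:,1]*np.sin(t); py=np.cross(W[:,2],px)
Rt=toolR(-W[:,2],py); off=.0268-.0188
for h in(.15,.11): print("h",h); delta(m+(h+off)*W[:,2],Rt)
E
```

```text
[ 0.46026682 -0.25533836  0.2798671 ] [2.83141548e+00 1.35684339e+00 7.28618496e-05] [ 0.69994449 -0.36641391 -0.65249994] 0.0038496720887957843 [-6.03223399e-01 -9.10543964e-02  1.53868848e+00 -8.90315501e-04
  1.69232421e+00  7.37084057e-02]
[327 210]
262 140
h 0.15
shift [ 0.014   0.4168 -0.018 ] turn deg [-30.02 -15.92  96.87] ang 102.7
h 0.11
shift [ 0.0336  0.4125 -0.0526] turn deg [-30.02 -15.92  96.87] ang 102.7
```

View pics/s2c.png

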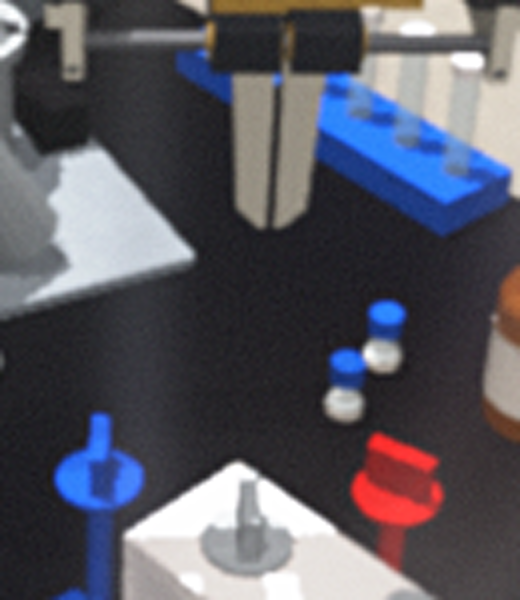

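The side crop shows empty fingers (width 0.004) and the plug still in the rack at about px (324,277). The jaws were probably still closing when I lifted. I'll check its pose and then regrip.

```bash
python3 - <<'E'
from h import *
print(proj("side",[.4607,-.2542,.125]))
st,im=snap("wrist","w3"); np.save("w3.npy",np.r_[st["eef_pos"],st["eef_rot"]])
u=proj("wrist",[.4607,-.2542,.125],st)[0]; x,y=int(u[0]),int(u[1]); print(u,x-65,y-50)
cv2.imwrite("pics/w3c.png",cv2.resize(im[max(0,y-50):y+50,x-65:x+65],None,fx=6,fy=6,interpolation=2))
E
```

```text
[[323.33978357 274.74787366]]
[282.53965082 184.72878473] 217 134
```

View pics/w3c.png

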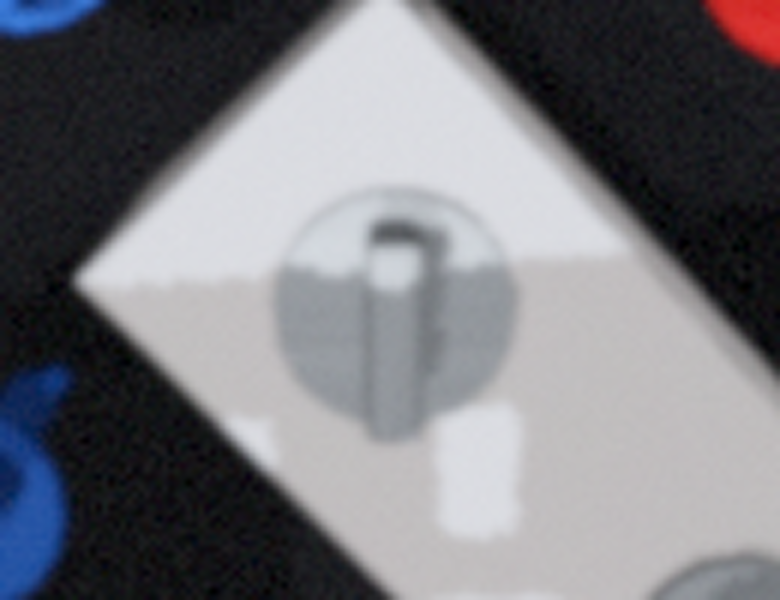

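```bash
python3 - <<'E'
from h import *
v=np.load("w3.npy"); st=dict(eef_pos=v[:3],eef_rot=v[3:])
f=lambda a,b,z:at_z("wrist",(217+(a+.5)/6-.5,134+(b+.5)/6-.5),z,st)
c=f(397,307,.125); a=f(397,245,.153); b=f(393,438,.153)
print(c,(a+b)/2,np.linalg.norm(a-b)); d=a-b
az=np.degrees(np.arctan2(d[1],d[0])); print("wing az",az)
ya=np.radians(az-90); ctr=(c+(a+b)/2)/2
delta(np.array([ctr[0],ctr[1],.1275]),toolR(np.array([0,0,-1.]),np.array([np.cos(ya),np.sin(ya),0])))
E
```

```text
[ 0.46086794 -0.2543663   0.125     ] [ 0.46050231 -0.25415104  0.153     ] 0.03427730302517728
wing az 50.04930159131555
shift [ 0.001   0.0007 -0.1508] turn deg [ 0.01 -0.08 -1.16] ang 1.2
```

{"api": "move_arm", "payload": {
  "plan": [
    [[0.0,0.0,-0.03],[0,0,-0.5],0.035],
    [[0.0,0.0,-0.08],[0,0,-0.5],0.035],
    [[0.0005,0.0005,-0.12],[0,0,-0.5],0.035],
    [[0.0005,0.0005,-0.151],[0,0,-0.5],0.035],
    [[0.0005,0.0005,-0.151],[0,0,-0.5],0.035],
    [[0.0005,0.0005,-0.151],[0,0,-0.5],0.0],
    [[0.0005,0.0005,-0.151],[0,0,-0.5],0.0],
    [[0.0005,0.0005,-0.151],[0,0,-0.5],0.0],
    [[0.0005,0.0005,-0.151],[0,0,-0.5],0.0],
    [[0.0005,0.0005,-0.151],[0,0,-0.5],0.0],
    [[0.0005,0.0005,-0.151],[0,0,-0.5],0.0],
    [[0.0005,0.0005,-0.151],[0,0,-0.5],0.0]
  ],
  "newtons": 40
}}

```text
time_s: 6.42
eef_pos: [0.4607, -0.2548, 0.1284]
eef_rot: [2.838, 1.345, -0.001]
contact_force: [0.4, 0.4, -0.2]
width: 0.006
```

{"api": "move_arm", "payload": {
  "plan": [
    [[0,0,0.004],[0,0,0],0.0],
    [[0,0,0.01],[0,0,0],0.0],
    [[0,0,0.02],[0,0,0],0.0],
    [[0,0,0.02],[0,0,0],0.0]
  ]
}}

```text
time_s: 6.92
eef_pos: [0.4616, -0.2553, 0.15]
eef_rot: [2.836, 1.344, 0.002]
contact_force: [-0.3, 0.1, -0.4]
width: 0.007
```

```bash
python3 - <<'E'
from h import *
st,im=snap("wrist","w4"); s2,ims=snap("side","s4"); print(st["eef_pos"],st["width"])
print("tcp in wrist",proj("wrist",st["eef_pos"],st),"side",proj("side",st["eef_pos"]))
u=proj("side",st["eef_pos"])[0].astype(int); x,y=u; print(x,y)
A=cv2.resize(ims[y-45:y+45,x-35:x+35],(350,450),interpolation=2)
B=cv2.resize(im[110:290,200:370],(425,450),interpolation=2)
print("side crop origin",x-35,y-45,"x5; wrist origin 200,110 x2.5")
cv2.imwrite("pics/c4.png",np.hstack([A,B]))
E
```

```text
[ 0.46160544 -0.25531914  0.15002094] 0.006572940641367789
tcp in wrist [[282.86354573 236.86780672]] side [[324.71889285 265.34158947]]
324 265
side crop origin 289 220 x5; wrist origin 200,110 x2.5
```

View pics/c4.png

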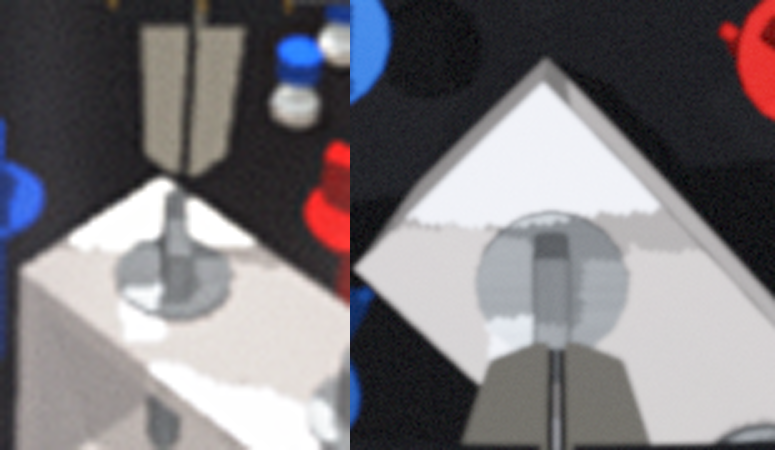

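The fingertips appear about 10 px short of the projected TCP in both cameras: side (326,255) against (324.7,265.3), wrist (282,248) against (282.9,236.9). I'll solve for the real tip.

```bash
python3 - <<'E'
from h import *
st=telemetry.observe(); P=st["eef_pos"]; Rt=R.from_rotvec(st["eef_rot"]).as_matrix()
for d in(0,.005,.01,.015,.019,.025): print(d,proj("wrist",P-d*Rt[:,2],st)[0],proj("side",P-d*Rt[:,2])[0])
# triangulate from side+wrist
A=[];b=[]
for e,d in(ray("side",(326,255)),ray("wrist",(282.1,248),st)):
    M=np.eye(3)-np.outer(d,d);A.append(M);b.append(M@e)
X=np.linalg.lstsq(np.vstack(A),np.hstack(b),rcond=None)[0];print(X,Rt.T@(X-P))
# plug: flange centre by side+wrist: side (289+172/5,220+279/5) ; wrist (200+(551-350)/2.5,110+283/2.5)
A=[];b=[]
for e,d in(ray("side",(289+173/5,220+278/5)),ray("wrist",(200+202/2.5,110+283/2.5),st),ray("top",(373,239.8))):
    M=np.eye(3)-np.outer(d,d);A.append(M);b.append(M@e)
X=np.linalg.lstsq(np.vstack(A),np.hstack(b),rcond=None)[0];print("flange",X)
print([r@X-q for r,q in zip(A,b)])
E
```

```text
0 [282.86354573 236.86780672] [324.31001755 265.84405847]
0.005 [282.88491588 239.7026485 ] [324.4358733  263.90410432]
0.01 [282.90721277 242.66405457] [324.56254464 261.95157861]
0.015 [282.930494   245.76016853] [324.69003951 259.98635875]
0.019 [282.94986924 248.33994172] [324.79263378 258.40495966]
0.025 [282.98026251 252.39245574] [324.94753223 256.01733814]
[ 0.46335344 -0.25318795  0.17393528] [ 0.00283444  0.00077252 -0.025151  ]
flange [ 0.46025873 -0.25462293  0.12307876]
[array([-0.00056483,  0.00033633, -0.00015449]), array([ 2.14941862e-05, -9.95405375e-04,  2.64176934e-04]), array([ 0.00054334,  0.00065908, -0.00010968])]
```

{"api": "move_arm", "payload": {
  "plan": [
    [[-0.0005,0.0007,0],[0,0,-0.7],0.035],
    [[-0.0005,0.0007,0],[0,0,-0.7],0.035],
    [[-0.0005,0.0007,0],[0,0,-0.7],0.035],
    [[-0.0005,0.0007,0],[0,0,-0.7],0.035],
    [[-0.0005,0.0007,-0.02],[0,0,-0.7],0.035],
    [[-0.0005,0.0007,-0.03],[0,0,-0.7],0.035],
    [[-0.0005,0.0007,-0.036],[0,0,-0.7],0.035],
    [[-0.0005,0.0007,-0.04],[0,0,-0.7],0.035],
    [[-0.0005,0.0007,-0.04],[0,0,-0.7],0.035]
  ]
}}

```text
time_s: 8.15
eef_pos: [0.4602, -0.2541, 0.1082]
eef_rot: [2.846, 1.327, -0.001]
contact_force: [0.0, -0.1, 0.1]
width: 0.377
```

{"api": "move_arm", "payload": {
  "plan": [
    [[0,0,0],[0,0,0],0.0],
    [[0,0,0],[0,0,0],0.0],
    [[0,0,0],[0,0,0],0.0],
    [[0,0,0],[0,0,0],0.0],
    [[0,0,0],[0,0,0],0.0],
    [[0,0,0],[0,0,0],0.0]
  ],
  "newtons": 40
}}

```text
time_s: 8.9
eef_pos: [0.4605, -0.2543, 0.1087]
eef_rot: [2.845, 1.327, 0.0]
contact_force: [1.2, -1.5, 1.6]
width: 0.102
```

{"api": "move_arm", "payload": {
  "plan": [
    [[0,0,0.003],[0,0,0],0.0],
    [[0,0,0.01],[0,0,0],0.0],
    [[0,0,0.03],[0,0,0],0.0],
    [[0,0,0.07],[0,0,0],0.0],
    [[0,0,0.12],[0,0,0],0.0],
    [[0,0,0.17],[0,0,0],0.0],
    [[0,0,0.19],[0,0,0],0.0],
    [[0,0,0.19],[0,0,0],0.0]
  ]
}}

```text
time_s: 9.9
eef_pos: [0.4608, -0.2544, 0.2992]
eef_rot: [2.844, 1.327, 0.001]
contact_force: [0.2, -0.1, -2.9]
width: 0.099
```

```bash
cat >> h.py <<'E'
YAW=np.radians(-12.4); W=wellR(YAW); M0=np.array([.5511,.1448,.124]); OFF=-.0113
def plug(h,phi,m=M0):  # tool pose for plug origin h above rim, plug x phi deg ccw of well x
    t=np.radians(phi); px=W[:,0]*np.cos(t)+W[:,1]*np.sin(t); py=np.cross(W[:,2],px)
    return m+(h+OFF)*W[:,2], toolR(-W[:,2],py)
def where(st=None):
    st=st or telemetry.observe(); Rt=R.from_rotvec(st["eef_rot"]).as_matrix()
    o=st["eef_pos"]+OFF*Rt[:,2]*1.0
    q=W.T@(o-M0)*1000; px=np.cross(Rt[:,1],-Rt[:,2]); v=W.T@px; 
    F=W.T@st["contact_force"]
    print("plug in well mm",np.round(q,1),"phi",round(np.degrees(np.arctan2(v[1],v[0])),1),"tilt",round(np.degrees(np.arccos(-Rt[:,2]@W[:,2])),2),"F well",np.round(F,1),"j6",round(np.degrees(st["joints"][5])),"w",round(st["width"],3),"Tz",np.round(W.T@st["torque"],2))
E
sed -i 's/o=st\["eef_pos"\]+OFF\*Rt\[:,2\]\*1.0/o=st["eef_pos"]+OFF*Rt[:,2]/' h.py
python3 - <<'E'
from h import *
st=telemetry.observe(); print(st["width"],st["contact_force"],st["joints"])
delta(*plug(.14,-17))
E
```

```text
0.09914851989441423 [ 0.23273089 -0.14157025 -2.94276972] [-6.01208594e-01 -9.10541025e-02  1.50387703e+00 -9.30705965e-04
  1.72563616e+00  9.65445256e-02]
shift [ 0.0274  0.4131 -0.0638] turn deg [-30.33 -15.45  97.99] ang 103.7
```

{"api": "move_arm", "payload": {
  "plan": [
    [[0.0027,0.041,0],[-3,-1.5,9.8],0.0],
    [[0.0055,0.082,0],[-6,-3,19.6],0.0],
    [[0.008,0.124,0],[-9.1,-4.6,29.4],0.0],
    [[0.011,0.165,0],[-12.1,-6.2,39.2],0.0],
    [[0.0137,0.207,0],[-15.2,-7.7,49],0.0],
    [[0.0165,0.248,-0.01],[-18.2,-9.3,58.8],0.0],
    [[0.0192,0.289,-0.02],[-21.2,-10.8,68.6],0.0],
    [[0.022,0.33,-0.03],[-24.3,-12.4,78.4],0.0],
    [[0.0247,0.372,-0.045],[-27.3,-13.9,88.2],0.0],
    [[0.0274,0.413,-0.064],[-30.3,-15.5,98],0.0],
    [[0.0274,0.413,-0.064],[-30.3,-15.5,98],0.0],
    [[0.0274,0.413,-0.064],[-30.3,-15.5,98],0.0]
  ]
}}

```text
time_s: 11.4
eef_pos: [0.4868, 0.1582, 0.2324]
eef_rot: [0.667, 2.535, 0.024]
contact_force: [0.1, 0.2, -1.9]
width: 0.099
```

```bash
python3 - <<'E'
from h import *
where(); st,im=snap("side","s5"); s2,imt=snap("top","t5"); s3,imw=snap("wrist","w5")
p=plug(.0,0)[0]; 
nose=lambda h:M0+(h-.0914)*W[:,2]
q=proj("side",nose(.14))[0]; r=proj("side",M0)[0]; t=proj("top",M0)[0]; tn=proj("top",nose(.14))[0]
print("side nose",q,"mouth",r,"flange",proj("side",nose(.2314))[0],"top mouth",t,"top nose",tn,"wrist mouth",proj("wrist",M0,s3)[0],proj("wrist",nose(.14),s3)[0])
x,y=q.astype(int); A=cv2.resize(im[y-50:y+40,x-45:x+45],(480,480),interpolation=2); print("side org",x-45,y-50,5.333)
cv2.imwrite("pics/c5.png",np.hstack([A,cv2.resize(imw[130:330,215:348],(319,480),interpolation=2)])); print("wrist org 215,130 x2.4")
E
```

```text
plug in well mm [ -2.6  -0.7 138. ] phi -17.0 tilt 0.26 F well [-0.9  0.2 -1.7] j6 -31 w 0.099 Tz [-0.01  0.42 -0.02]
side nose [238.66310817 162.49299994] mouth [248.38658979 174.61349564] flange [218.85309324 137.79945807] top mouth [234.71662307 212.24984379] top nose [231.76516591 219.74189168] wrist mouth [284.26893808 192.98976968] [284.45794661 206.05497132]
side org 193 112 5.333
wrist org 215,130 x2.4
```

View pics/c5.png

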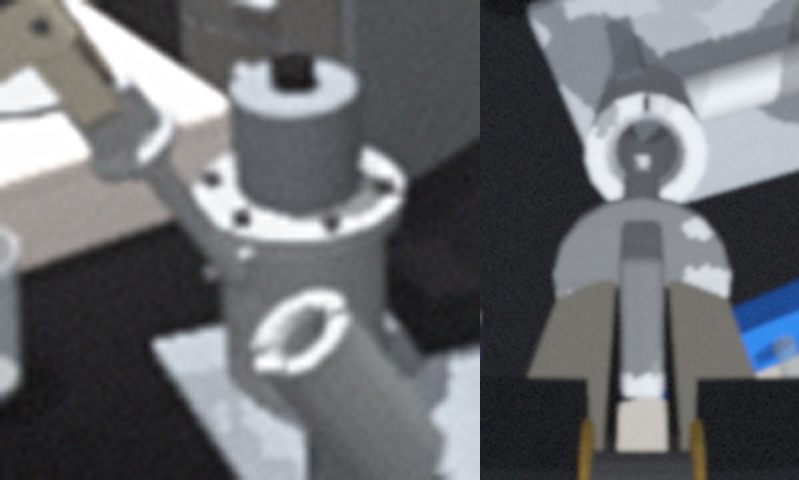

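```bash
python3 - <<'E'
from h import *
st=telemetry.observe(); where(st)
def tri(rs):
    A=[];b=[]
    for e,d in rs: M=np.eye(3)-np.outer(d,d);A.append(M);b.append(M@e)
    X=np.linalg.lstsq(np.vstack(A),np.hstack(b),rcond=None)[0]; return np.round(W.T@(X-M0)*1000,1),np.round([1000*np.linalg.norm(a@X-q) for a,q in zip(A,b)],1)
s=lambda a,b:ray("side",(193+a/5.333,112+b/5.333)); w=lambda a,b:ray("wrist",(215+(a-480)/2.4,130+b/2.4),st)
print("nose",tri([s(250,256),w(641,160)])); print("mouth",tri([s(301,332),w(646,148)])); 
for h in(.13,.14): 
  for x in(-.0026,): print(h,proj("wrist",M0+W@[x,-.0007,h-.0914],st),proj("side",M0+W@[x,-.0007,h-.0914]))
A=cv2.imread("pics/s5.png")[125:180,205:265];B=cv2.imread("pics/w5.png")[160:260,235:330]
cv2.imwrite("pics/c6.png",np.hstack([cv2.resize(A,(420,385),interpolation=2),cv2.resize(B,(366,385),interpolation=2)]))
E
```

```text
plug in well mm [ -0.4  -0.7 139.4] phi -17.1 tilt 0.12 F well [-0.4  0.5 -1.5] j6 -31 w 0.102 Tz [0.02 0.48 0.02]
nose (array([-0.9,  1.7, 48.6]), array([7.5, 7.5]))
mouth (array([ 1.2,  0.5, -2.1]), array([1.6, 1.6]))
0.13 [[282.64656031 200.18990635]] [[239.99768863 165.80206235]]
0.14 [[282.63713557 203.12455648]] [[237.94874824 163.25731187]]
```

View pics/c6.png

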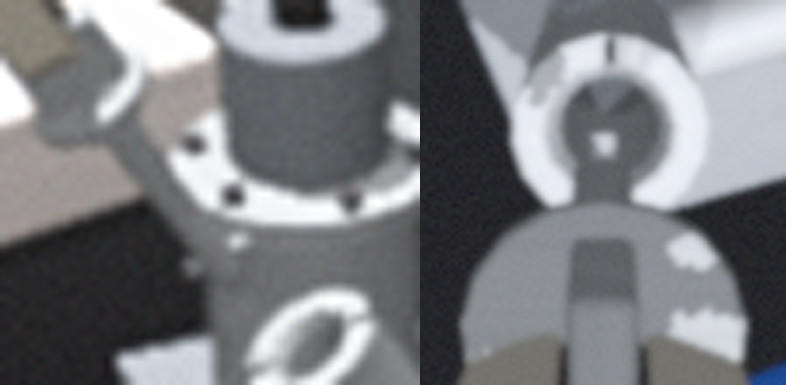

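```bash
python3 - <<'E'
from h import *
st=telemetry.observe()
t=np.radians(-17.1); u=np.array([np.cos(t),np.sin(t),0])
for s in(-1,1,0):
    P=M0+W@(np.array([-.0012,-.0007,.139-.0814])+s*.0115*u); print(s,proj("side",P),proj("wrist",P,st))
delta(*plug(.085,-17))
print(*plug(.1,-17)[0]); 
E
```

```text
-1 [[232.62252944 162.68632375]] [[283.0999209  194.64547383]]
1 [[240.44151413 158.4998144 ]] [[283.09912022 219.87619596]]
0 [[236.52366053 160.59754593]] [[283.09999123 207.40632066]]
shift [ 0.027  -0.0052 -0.0469] turn deg [ 0.03 -0.03  0.18] ang 0.2
0.5077845844558797 0.15432351175985926 0.2008164533156797
```

The visible pin ends match the prediction to 1–2 mm, so I'm lowering the plug into the mouth.

{"api": "move_arm", "payload": {
  "plan": [
    [[0.01,-0.002,-0.017],[0,0,0.2],0.0],
    [[0.02,-0.004,-0.035],[0,0,0.2],0.0],
    [[0.027,-0.0052,-0.047],[0,0,0.2],0.0],
    [[0.027,-0.0052,-0.047],[0,0,0.2],0.0],
    [[0.027,-0.0052,-0.047],[0,0,0.2],0.0]
  ]
}}

```text
time_s: 12.18
eef_pos: [0.515, 0.1536, 0.1883]
eef_rot: [0.661, 2.533, 0.028]
contact_force: [0.5, -0.4, -1.9]
width: 0.101
```

```bash
python3 - <<'E'
from h import *
where(); delta(*plug(.06,-17)); delta(*plug(.04,-17))
E
```

```text
plug in well mm [-0.   0.8 85.5] phi -16.9 tilt 0.04 F well [-0.4 -0.3 -1.9] j6 -31 w 0.101 Tz [ 0.01  0.44 -0.02]
shift [ 0.0123 -0.0035 -0.0221] turn deg [ 0.03  0.01 -0.13] ang 0.1
shift [ 0.0221 -0.0057 -0.0394] turn deg [ 0.03  0.01 -0.13] ang 0.1
```

{"api": "move_arm", "payload": {
  "plan": [
    [[0.003,-0.001,-0.0055],[0,0,0],0.0],
    [[0.006,-0.0018,-0.011],[0,0,0],0.0],
    [[0.009,-0.0026,-0.0165],[0,0,0],0.0],
    [[0.0123,-0.0033,-0.022],[0,0,0],0.0],
    [[0.0123,-0.0033,-0.022],[0,0,0],0.0]
  ]
}}

```text
time_s: 12.8
eef_pos: [0.5269, 0.1501, 0.1647]
eef_rot: [0.661, 2.535, 0.027]
contact_force: [2.0, 0.3, -1.6]
width: 0.105
```

```bash
python3 - <<'E'
from h import *
where(); delta(*plug(.04,-17)); delta(*plug(.025,-17))
E
```

```text
plug in well mm [-1.1  0.  58.9] phi -16.8 tilt 0.07 F well [ 0.8  0.8 -2.4] j6 -31 w 0.105 Tz [-0.03  0.19 -0.03]
shift [ 0.0102 -0.0022 -0.0158] turn deg [ 0.08 -0.09 -0.15] ang 0.2
shift [ 0.0175 -0.0039 -0.0288] turn deg [ 0.08 -0.09 -0.15] ang 0.2
```

{"api": "move_arm", "payload": {
  "plan": [
    [[0.003,-0.0006,-0.004],[0,0,0],0.0],
    [[0.0055,-0.001,-0.008],[0,0,0],0.0],
    [[0.008,-0.0016,-0.012],[0,0,0],0.0],
    [[0.0102,-0.002,-0.0158],[0,0,0],0.0],
    [[0.0102,-0.002,-0.0158],[0,0,0],0.0]
  ]
}}

```text
time_s: 13.42
eef_pos: [0.537, 0.1482, 0.149]
eef_rot: [0.661, 2.535, 0.027]
contact_force: [-0.0, -0.5, -2.2]
width: 0.101
```

```bash
python3 - <<'E'
from h import *
where(); delta(*plug(.025,-17)); delta(*plug(.018,-17))
E
```

```text
plug in well mm [-0.   0.3 40.2] phi -16.8 tilt 0.07 F well [-1.  -0.4 -2. ] j6 -31 w 0.101 Tz [0.   0.36 0.  ]
shift [ 0.0074 -0.0019 -0.0132] turn deg [ 0.07 -0.08 -0.15] ang 0.2
shift [ 0.0108 -0.0027 -0.0192] turn deg [ 0.07 -0.08 -0.15] ang 0.2
```

{"api": "move_arm", "payload": {
  "plan": [
    [[0.0025,-0.0006,-0.0044],[0,0,0],0.0],
    [[0.005,-0.0012,-0.009],[0,0,0],0.0],
    [[0.0074,-0.0018,-0.0132],[0,0,0],0.0],
    [[0.009,-0.0022,-0.016],[0,0,0],0.0],
    [[0.009,-0.0022,-0.016],[0,0,0],0.0]
  ]
}}

```text
time_s: 14.05
eef_pos: [0.5461, 0.1461, 0.1333]
eef_rot: [0.661, 2.534, 0.027]
contact_force: [0.5, -0.1, -1.9]
width: 0.1
```

```bash
python3 - <<'E'
from h import *
where(); [delta(*plug(h,-17)) for h in (.016,.012,.008)]
E
```

```text
plug in well mm [ 0.2  0.2 21.9] phi -16.8 tilt 0.05 F well [-0.5  0.  -1.9] j6 -31 w 0.1 Tz [0.   0.46 0.02]
shift [ 0.0027 -0.0008 -0.0052] turn deg [ 0.06 -0.06 -0.16] ang 0.2
shift [ 0.0046 -0.0012 -0.0087] turn deg [ 0.06 -0.06 -0.16] ang 0.2
shift [ 0.0066 -0.0016 -0.0121] turn deg [ 0.06 -0.06 -0.16] ang 0.2
```

{"api": "move_arm", "payload": {
  "plan": [
    [[0.001,-0.0002,-0.0018],[0,0,0],0.0],
    [[0.002,-0.0005,-0.0035],[0,0,0],0.0],
    [[0.0027,-0.0008,-0.0052],[0,0,0],0.0],
    [[0.0027,-0.0008,-0.0052],[0,0,0],0.0]
  ]
}}

```text
time_s: 14.55
eef_pos: [0.5488, 0.1453, 0.1282]
eef_rot: [0.661, 2.534, 0.028]
contact_force: [-0.0, -0.5, -2.4]
width: 0.105
```

{"api": "move_arm", "payload": {
  "plan": [
    [[0.0005,-0.0001,-0.0009],[0,0,0],0.0],
    [[0.001,-0.0002,-0.0017],[0,0,0],0.0],
    [[0.001,-0.0002,-0.0017],[0,0,0],0.0]
  ]
}}

```text
time_s: 14.92
eef_pos: [0.5499, 0.1452, 0.1267]
eef_rot: [0.661, 2.534, 0.028]
contact_force: [0.6, -0.1, -1.7]
width: 0.1
```

```bash
python3 - <<'E'
from h import *
where(); [delta(*plug(h,-17)) for h in (.012,.008)]
E
```

```text
plug in well mm [ 0.3  0.1 14.3] phi -16.8 tilt 0.04 F well [-0.3 -0.  -1.8] j6 -31 w 0.1 Tz [-0.04  0.46  0.04]
shift [ 0.0009 -0.0003 -0.0021] turn deg [ 0.05 -0.04 -0.16] ang 0.2
shift [ 0.0028 -0.0007 -0.0055] turn deg [ 0.05 -0.04 -0.16] ang 0.2
```

{"api": "move_arm", "payload": {
  "plan": [
    [[0.0005,-0.0001,-0.0009],[0,0,0],0.0],
    [[0.001,-0.0003,-0.0019],[0,0,0],0.0],
    [[0.001,-0.0003,-0.0019],[0,0,0],0.0]
  ]
}}

```text
time_s: 15.3
eef_pos: [0.5509, 0.1449, 0.1247]
eef_rot: [0.661, 2.534, 0.028]
contact_force: [0.8, -0.7, -2.4]
width: 0.1
```

{"api": "move_arm", "payload": {
  "plan": [
    [[0.0005,-0.0001,-0.0009],[0,0,0],0.0],
    [[0.001,-0.0002,-0.0017],[0,0,0],0.0],
    [[0.001,-0.0002,-0.0017],[0,0,0],0.0]
  ]
}}

```text
time_s: 15.68
eef_pos: [0.5519, 0.1446, 0.123]
eef_rot: [0.661, 2.534, 0.028]
contact_force: [0.7, 0.2, -1.3]
width: 0.1
```

```bash
python3 - <<'E'
from h import *
where()
E
```

```text
plug in well mm [ 0.2  0.  10.1] phi -16.8 tilt 0.04 F well [-0.1  0.3 -1.4] j6 -31 w 0.1 Tz [-0.02  0.39  0.  ]
```

{"api": "move_arm", "payload": {
  "plan": [
    [[0.0005,-0.0001,-0.0009],[0,0,0],0.0],
    [[0.001,-0.0002,-0.0017],[0,0,0],0.0],
    [[0.001,-0.0002,-0.0017],[0,0,0],0.0]
  ]
}}

```text
time_s: 16.05
eef_pos: [0.5529, 0.1444, 0.1213]
eef_rot: [0.661, 2.534, 0.028]
contact_force: [-0.3, 0.4, -1.6]
width: 0.102
```

{"api": "move_arm", "payload": {
  "plan": [
    [[0.0005,-0.0001,-0.0009],[0,0,0],0.0],
    [[0.001,-0.0002,-0.0017],[0,0,0],0.0],
    [[0.001,-0.0002,-0.0017],[0,0,0],0.0]
  ]
}}

```text
time_s: 16.42
eef_pos: [0.5539, 0.1443, 0.1196]
eef_rot: [0.661, 2.534, 0.028]
contact_force: [0.0, -0.0, -2.0]
width: 0.102
```

```bash
python3 - <<'E'
from h import *
where()
E
```

```text
plug in well mm [0.3 0.1 6.1] phi -16.8 tilt 0.04 F well [-1.  -0.  -1.8] j6 -31 w 0.102 Tz [ 0.06  0.44 -0.05]
```

{"api": "move_arm", "payload": {
  "plan": [
    [[0.0004,-0.0001,-0.0008],[0,0,0],0.0],
    [[0.0007,-0.0002,-0.0013],[0,0,0],0.0],
    [[0.0007,-0.0002,-0.0013],[0,0,0],0.0]
  ]
}}

```text
time_s: 16.8
eef_pos: [0.5552, 0.1444, 0.1196]
eef_rot: [0.66, 2.533, 0.029]
contact_force: [-5.0, 0.4, 5.0]
width: 0.097
```

{"api": "move_arm", "payload": {
  "plan": [
    [[0.0004,-0.0001,-0.0008],[0,0,0],0.0],
    [[0.0007,-0.0002,-0.0013],[0,0,0],0.0],
    [[0.0007,-0.0002,-0.0013],[0,0,0],0.0]
  ]
}}

```text
time_s: 17.18
eef_pos: [0.5567, 0.1448, 0.12]
eef_rot: [0.66, 2.531, 0.031]
contact_force: [-11.3, 1.4, 13.9]
width: 0.097
```

```bash
python3 - <<'E'
from h import *
where()
E
```

```text
plug in well mm [2.7 1.2 5.1] phi -16.9 tilt 0.22 F well [-2.9 -1.1 17.7] j6 -31 w 0.097 Tz [-0.35  0.9   0.02]
```

{"api": "move_arm", "payload": {
  "plan": [
    [[-0.0005,0.0001,0.0009],[0,0,0],0.0],
    [[-0.0002,0.0,0.0004],[3.9,-0.86,-6.9],0.0],
    [[0,0,0],[7.8,-1.7,-13.9],0.0],
    [[0.0003,0,-0.0005],[11.7,-2.6,-20.8],0.0],
    [[0.0003,0,-0.0005],[11.7,-2.6,-20.8],0.0]
  ]
}}

```text
time_s: 17.8
eef_pos: [0.5564, 0.1447, 0.1184]
eef_rot: [1.179, 2.347, 0.177]
contact_force: [-6.4, 2.5, 8.0]
width: 0.099
```

```bash
python3 - <<'E'
from h import *
where()
E
```

```text
plug in well mm [1.7 1.1 3.8] phi -41.0 tilt 0.18 F well [-1.9  1.1 10.3] j6 -7 w 0.099 Tz [0.03 0.7  0.05]
```

{"api": "move_arm", "payload": {
  "plan": [
    [[0.0002,0.0,-0.0004],[3.9,-0.86,-6.9],0.0],
    [[0.0004,-0.0001,-0.0008],[7.8,-1.7,-13.9],0.0],
    [[0.0007,-0.0001,-0.0012],[11.7,-2.6,-20.8],0.0],
    [[0.001,-0.0002,-0.0017],[15.6,-3.4,-27.7],0.0],
    [[0.0012,-0.0002,-0.0021],[19.5,-4.3,-34.6],0.0],
    [[0.0012,-0.0002,-0.0021],[19.5,-4.3,-34.6],0.0]
  ]
}}

```text
time_s: 18.55
eef_pos: [0.5579, 0.1445, 0.1164]
eef_rot: [1.948, 1.838, 0.408]
contact_force: [-5.3, 2.4, 6.3]
width: 0.103
```

```bash
python3 - <<'E'
from h import *
where()
E
```

```text
plug in well mm [1.9 1.1 1.4] phi -80.9 tilt 0.19 F well [-1.7  1.2  8.3] j6 33 w 0.103 Tz [0.06 0.54 0.  ]
```

{"api": "move_arm", "payload": {
  "plan": [
    [[0.0002,0.0,-0.0004],[3.9,-0.86,-6.9],0.0],
    [[0.0004,-0.0001,-0.0008],[7.8,-1.7,-13.9],0.0],
    [[0.0007,-0.0001,-0.0012],[11.7,-2.6,-20.8],0.0],
    [[0.001,-0.0002,-0.0017],[15.6,-3.4,-27.7],0.0],
    [[0.001,-0.0002,-0.0017],[15.6,-3.4,-27.7],0.0]
  ]
}}

```text
time_s: 19.18
eef_pos: [0.5589, 0.1441, 0.1147]
eef_rot: [2.442, 1.264, 0.57]
contact_force: [-4.1, 1.4, 6.0]
width: 0.105
```

```bash
python3 - <<'E'
from h import *
where()
E
```

```text
plug in well mm [ 2.1  1.  -0.7] phi -112.9 tilt 0.15 F well [-0.8  0.5  7.4] j6 65 w 0.105 Tz [-0.07  0.44 -0.01]
```

{"api": "move_arm", "payload": {
  "plan": [
    [[0.0002,0.0,-0.0004],[3.9,-0.86,-6.9],0.0],
    [[0.0004,-0.0001,-0.0008],[7.8,-1.7,-13.9],0.0],
    [[0.0004,-0.0001,-0.0008],[7.8,-1.7,-13.9],0.0]
  ]
}}

```text
time_s: 19.55
eef_pos: [0.5593, 0.1443, 0.1147]
eef_rot: [2.638, 0.926, 0.64]
contact_force: [-13.5, 1.0, 15.1]
width: 0.101
```

```bash
python3 - <<'E'
from h import *
where(); st,im=snap("side","s7"); u=proj("side",M0)[0].astype(int); x,y=u
s2,iw=snap("wrist","w7"); v=proj("wrist",M0,s2)[0]; print(u,v)
A=cv2.resize(im[y-35:y+25,x-40:x+30],(560,480),interpolation=2)
cv2.imwrite("pics/c7.png",A); print(x-40,y-35)
E
```

```text
plug in well mm [ 2.4  1.3 -0.8] phi -128.9 tilt 0.12 F well [-4.  -1.9 19.8] j6 81 w 0.101 Tz [-0.38  1.16  0.13]
[248 174] [280.72981389 247.24112324]
208 139
```

View pics/c7.png

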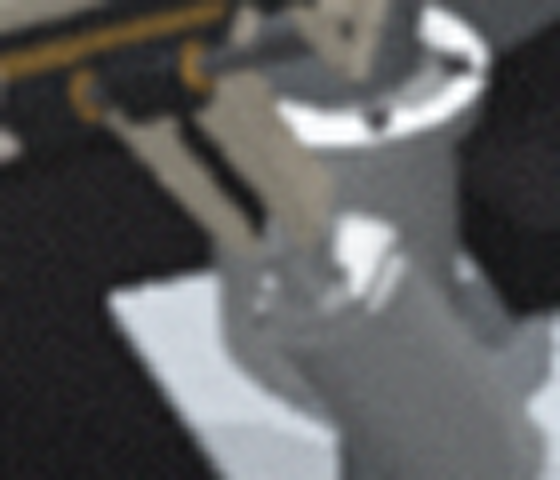

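The flange looks seated on the rim: z stopped at -0.8 mm and the axial force is rising. I'll tighten gently and watch the torque.

{"api": "move_arm", "payload": {
  "plan": [
    [[-0.0005,0.0001,0.0009],[3.9,-0.86,-6.9],0.0],
    [[-0.0005,0.0001,0.0009],[7.8,-1.7,-13.9],0.0],
    [[-0.0005,0.0001,0.0009],[7.8,-1.7,-13.9],0.0]
  ]
}}

```text
time_s: 20.02
eef_pos: [0.5585, 0.1439, 0.1144]
eef_rot: [2.792, 0.559, 0.699]
contact_force: [-4.7, 0.5, 5.1]
width: 0.099
```

```bash
python3 - <<'E'
from h import *
where()
E
```

```text
plug in well mm [ 1.5  0.7 -0.7] phi -144.9 tilt 0.04 F well [-1.5 -0.5  6.8] j6 97 w 0.099 Tz [-0.17  0.61  0.08]
```

{"api": "move_arm", "payload": {
  "plan": [
    [[0,0,0],[3.9,-0.86,-6.9],0.0],
    [[0,0,0],[7.8,-1.7,-13.9],0.0],
    [[0,0,0],[7.8,-1.7,-13.9],0.0]
  ]
}}

```text
time_s: 20.4
eef_pos: [0.5585, 0.1439, 0.1143]
eef_rot: [2.9, 0.169, 0.749]
contact_force: [-5.2, 0.5, 5.9]
width: 0.109
```

```bash
python3 - <<'E'
from h import *
where()
E
```

```text
plug in well mm [ 1.6  0.7 -0.8] phi -160.9 tilt 0.05 F well [-1.6 -0.6  7.7] j6 113 w 0.109 Tz [-0.12  0.6   0.69]
```

Torque rose to 0.69 N m and the jaws are being forced apart, so it is tight. Releasing and backing out along the axis.

{"api": "move_arm", "payload": {
  "plan": [
    [[-0.0002,0,0.0004],[0,0,0],0.035],
    [[-0.0002,0,0.0004],[0,0,0],0.035],
    [[-0.0002,0,0.0004],[0,0,0],0.035],
    [[-0.0002,0,0.0004],[0,0,0],0.035],
    [[-0.01,0.002,0.0175],[0,0,0],0.035],
    [[-0.025,0.0055,0.044],[0,0,0],0.035],
    [[-0.05,0.011,0.088],[0,0,0],0.035],
    [[-0.075,0.016,0.13],[0,0,0],0.035],
    [[-0.075,0.016,0.13],[0,0,0],0.035]
  ]
}}

```text
time_s: 21.52
eef_pos: [0.4838, 0.161, 0.2484]
eef_rot: [2.901, 0.171, 0.757]
contact_force: [-0.4, 0.5, 0.4]
width: 0.376
```

```bash
python3 - <<'E'
from h import *
st,im=snap("side","s8"); s2,iw=snap("wrist","w8"); print(st["eef_pos"],st["width"],st["contact_force"])
x,y=proj("side",M0)[0].astype(int); v=proj("wrist",M0,s2)[0]; a,b=v.astype(int); print(x-30,y-35,v,a-40,b-40)
A=cv2.resize(im[y-35:y+25,x-30:x+30],(400,400),interpolation=2)
B=cv2.resize(iw[b-40:b+40,a-40:a+40],(400,400),interpolation=2)
cv2.imwrite("pics/c8.png",np.hstack([A,B]))
for h in(0,.005,.033): print(h,proj("side",M0+h*W[:,2]),proj("wrist",M0+h*W[:,2],s2))
E
```

```text
[0.48378965 0.16102461 0.2484205 ] 0.3758075199343185 [-0.35805444  0.47927393  0.42411409]
218 139 [282.22672431 189.67329269] 242 149
0 [[248.38658979 174.61349564]] [[282.22672431 189.67329269]]
0.005 [[247.41025623 173.3964782 ]] [[282.22646148 190.74859996]]
0.033 [[241.84184784 166.45535643]] [[282.22483063 197.37496565]]
```

View pics/c8.png

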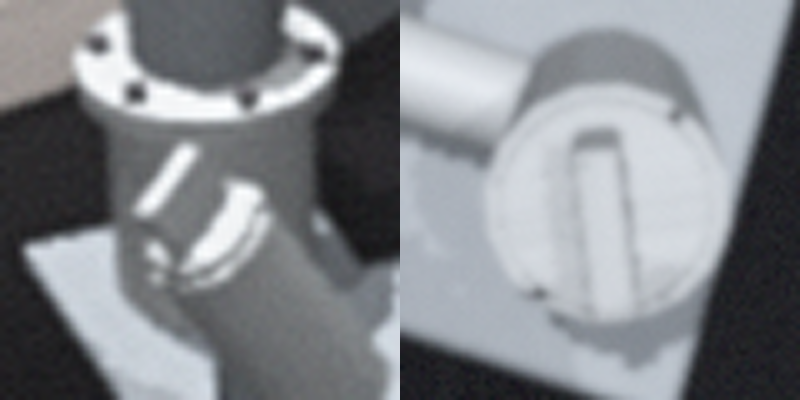

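The flange lies flat and concentric on the rim, with only the rim's edge visible around it. The wing stands free and the gripper is clear, so I'm handing in.

```bash
python3 -c "
from plant import ctrl; print(ctrl.finish_job())"
```

```text
the job is handed in; nothing more can be done
None
```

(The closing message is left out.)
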